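# Latch the water tank and set the feed valve of the sharpening bench

### The arm

A 6-joint arm with a two-finger parallel gripper is mounted at the origin on the work surface. World frame = base frame: x ahead of the robot, y to its left, z up, the work surface at z = 0. Lengths are in m, angles in degrees, forces in N, time in s.
With the tool pointing down it reaches from about 0.25 to 0.725 m from the base axis. Payload 9.7 kg.
Tool frame: the origin (TCP) lies at the very end of the fingers, on their centre line; the grasp point (between the pads) lies 19 mm behind it; z points along the fingers, y is the direction in which the jaws open and shut (so a half turn about z gives the same grasp; the last joint's range is limited). The gripper opens to 85 mm and grips with 20 to 120 N. Pads are 22 mm wide; open, the fingers measure 114 mm over their backs; the gripper's body (76 mm by 85 mm) begins 54 mm behind the grasp point. The pads swing forward as they close: fully open they stand 13 mm farther back than shut.
Start: joints at [64.458, 4.979, 10.078, 95.1, 0, 90], TCP at [0.237, 0.496, 0.231] pointing down, gripper open.
Joint ranges: [-179.16, 179.16], [-48.56, 103.87], [-65.8, 70.77], [-126.05, 130.52], [-82.76, 87.17], [-180, 180]. Speed limits (degrees/s): [127.2, 127.2, 147.25, 180, 180, 180].

### API

Orientations are given as [roll, pitch, yaw] about the fixed x, y, z axes, in that order (R = Rz(yaw) Ry(pitch) Rx(roll)).
In Python, from workcell import bot gives the robot as it stands.
- The arm moves only by the shell command python3 -m pendant 'ROWS' [FORCE]. ROWS is JSON, a list that holds one entry, the list of rows, each a list of 7 numbers: the shift along the tool's x, y, z in cm, then the turn, a rotation vector about the tool's x, y, z in rad, then the opening in per cent of the stroke, from 0 (shut) to 100 (fully open). In form: [[[dx, dy, dz, ax, ay, az, gripper], ...]]. A call has 1 to 5 rows; each row shifts and turns the pose as measured when the row begins, along the tool's axes as they then stand; what a row does not reach is not made up. A row lasts 1/12 s, in which the tool goes at most 41.7 mm and 7.16 degrees, less where a joint would pass 70% of its speed; a pose out of reach is approached as far as the arm can. A call with a gripper value outside its range is refused whole. The fingers move at their own pace and stop on an object; FORCE is the grip in N (left out, the last holds). Time passes only in rows, so rows that do not move let the fingers close. It gives the time, the measured TCP pose, the force and the opening at its end, in the units of the state.
- bot.get_obs(): the state, without advancing time (a new reading comes with each control period).
- bot.camera(name): name is "side" or "top" or "wrist"; returns the picture (384x512x3 uint8, red, green, blue); there is no depth.
- bot.get_calibration(name): a dict with "intrinsics" (3x3 intrinsics, pixels), "pose" (4x4, takes a point from camera to world coordinates); the wrist camera has in their place "T_tool_cam" (4x4, takes a point from camera to tool coordinates, whose origin is the TCP and whose axes are the flange's). Camera axes: x right, y down, z forward; pixel columns grow to the right and rows downward; lengths in m; the calibration is good to about 2 mm. A picture is of the moment at which its call begins: read the wrist's pose just before it. get_calibration takes no time and is no camera call.
- bot.job_done(): hands the job in, once; it reports no verdict.
Trained networks look in the newest picture that a camera, given by its name, has taken for a name from the list of things; names that differ only in an ending like _2 or _b are one class to them, and where a whole thing is asked for, a point or a joint stands for the part that bears it (a point fixed in the world has none). Each returns a list of dicts, best first, with "confidence" (0 to 1); they miss things now and then, are a little off and sometimes report something else, mostly with a low value. They report only what shows in the picture. A call takes as long as a camera call. They do not tell look-alikes from the thing itself.
- bot.masks_of(camera, thing): "pixels" (384x512 bool, what is visible of it) and "extent" ([left, top, right, bottom] in pixels, round what is visible of it).
- bot.mark_of(camera, thing): "uv" ([column, row] in pixels: a listed point, or the origin of a listed thing).
The state is a dict: "time": time; "q": joint angles; "qd": joint speeds; "joint_efforts": joint torques, N m; "ee_pos": TCP position; "tcp_rot": TCP orientation; "wrist_force": force on the tool from outside, world axes, zero at the start; "torque": the same for the moment, N m; "opening": finger opening in m.
Only numpy, scipy, OpenCV 4.12 (cv2) and the standard library are available. Lean on these libraries where they do the work, as an engineer would, in place of code of your own. Each camera call takes 0.05 s, during which the arm holds its last target. There are 200 camera calls.

### The job

First secure the lid of the water tank: turn the turnbutton on its front until it lies square across the edge of the lid. Then turn the feed valve's handwheel clockwise until it comes up against its stop, and back it off (anticlockwise) exactly two full turns. Finish while still holding the wheel's crank handle in the gripper, with the wheel standing still at that setting; leave the lid shut and do not push the other things on the bench about.

Things in the scene. Friction and masses are not known exactly. Their poses are not given: they have to be found in the camera images.
- water_tank: Fixed aluminium box, 180 mm (its x) by 150 mm (its y), 100 mm high, with a flat lid that closes it, the lid's top 106 mm above the bench. Origin: centre of its underside on the bench; its z is up. The front, with the turnbutton on a small bracket, faces the tank's own -x. The tank may stand to the left or the right of the valve.
- tank_lid (a joint): Lid of the tank, hinged along the far edge (tank +x) and already shut: 0 = shut, grows as it lifts (rad). Its 60 mm bar handle, 12 mm wide and 12 mm tall, lies across the lid 30 mm beyond the tank's centre (tank +x side).
- turnbutton_pivot (a point): Point on the top of the turnbutton, on its upright pivot axis, 130 mm above the bench, 106 mm in front (tank -x) of the tank's centre, so 16 mm outside the lid's edge. The turnbutton is a dark steel bar 72 mm long, 12 mm wide and 22 mm tall (108 to 130 mm above the bench), pivoted at its middle; it clears the lid by 2 mm. It can be pinched across its 12 mm width from above or pushed at an end.
- turnbutton (a joint): Angle of the turnbutton (rad), anticlockwise seen from above is positive: 0 = bar along the tank's y, beside the lid (unlatched, a stop); 1.571 = bar along the tank's x, square across the lid's edge (latched, a stop). It stays where it is left; friction about 0.04 N m.
- valve_body: Fixed brass globe valve on a round flange, its pipe coming up through the bench and its outlet (own +x) bending back down into the bench 90 mm from the axis. Origin: on the upright stem axis at bench level; z is up. The flange is 84 mm across.
- feed_valve (a joint): Angle of the handwheel (rad) from the closed stop: 0 = fully closed (hard stop), grows as the wheel turns anticlockwise seen from above (opening), 6.283 per turn, end of travel at 22. At 0 the crank handle stands on the -x side of valve_body; at angle q it stands q anticlockwise from there. It starts between 0.19 and 0.77 turn open and stays where it is left; friction about 0.12 N m, so about 2 to 3 N at the crank handle.
- valve_axis (a point): Point on the wheel's upright axis, on top of its hub, 130 mm above the bench. The handwheel is dark steel with three spokes: rim centreline radius 55 mm, rim 12 mm thick, its upper side 126 mm above the bench.
- crank_grip: Black upright crank handle on the rim of the handwheel, 55 mm from the wheel's axis: a round grip 18 to 21 mm in diameter and 54 mm tall that spins freely on its own pin, so a gripper can hold it firmly and go round with an unchanged orientation. Origin: the middle of the grip, 158 mm above the bench (grip from 131 to 185 mm); z is up. Its rotation about z means nothing.
- whetstone: Bystander: loose grey sharpening stone, 70 x 50 x 25 mm, origin at the centre of its underside.
- mug: Bystander: loose white cup, 72 mm across, 85 mm high, origin at the centre of its underside.
- paste_jar: Bystander: loose small jar, 60 mm across, 65 mm high, origin at the centre of its underside.
There are look-alikes about, which are no part of the job. Of the things that look like the valve_body, the smallest one is meant.

How it is judged:
By the outcome, as a careful person would: the job done as asked, in the order asked, and still so for the second after the job is handed in, while the arm keeps its last pose, push and grip.
It also fails if it takes over 72 s, if anything falls off the work surface, if the arm or the gripper's body presses on something with over 40 N, if the wrist force passes 120 N, or if a joint passes its speed limit or range.

## Working session

There is one attempt and no reset: what is moved stays moved. The work goes in short steps, Python scripts to look and compute and a shell command to move; the robot and the scene stay as the last step left them, time stands still between calls to the robot, and variables do not carry over. Pictures are saved under pics/ and viewed, about 8 in all and at most 12, crops included, and the job is handed in when it is done.

```bash
mkdir -p pics; ls
cat > h.py <<'E'
import numpy as np,cv2
from workcell import bot
from scipy.spatial.transform import Rotation as R
def cal(n):
    c=bot.get_calibration(n); K=np.array(c["intrinsics"])
    if n=="wrist":
        o=bot.get_obs(); T=np.eye(4); T[:3,:3]=R.from_euler("xyz",o["tcp_rot"],degrees=True).as_matrix(); T[:3,3]=o["ee_pos"]
        return K,T@np.array(c["T_tool_cam"])
    return K,np.array(c["pose"])
def at_z(uv,z,KT):
    K,T=KT; d=T[:3,:3]@np.linalg.solve(K,[uv[0],uv[1],1]); p=T[:3,3]
    return p+d*(z-p[2])/d[2]
def proj(P,KT):
    K,T=KT; q=K@(T[:3,:3].T@(np.array(P)-T[:3,3])); return q[:2]/q[2]
def save(n,img): cv2.imwrite("pics/"+n,img[:,:,::-1])
E
python3 - <<'E'
from h import *
o=bot.get_obs(); print({k:np.round(v,3).tolist() for k,v in o.items()})
H={"water_tank":.05,"turnbutton_pivot":.13,"valve_axis":.13,"valve_body":0,"crank_grip":.158,"whetstone":0,"mug":0,"paste_jar":0}
for c in("top","side"):
    KT=cal(c); im=bot.camera(c); save(c+"1.png",im); print(c,np.round(KT[1][:3,3],2))
    for t,z in H.items():
        if t=="water_tank": z=0
        for d in bot.mark_of(c,t)[:4]: print(t,round(d["confidence"],2),np.round(d["uv"]),np.round(at_z(d["uv"],z,KT),3))
E
python3 -c "
import cv2,numpy as np
cv2.imwrite('pics/both.png',np.vstack([cv2.imread('pics/top1.png'),cv2.imread('pics/side1.png')])[:, :])"
```

```text
pics
{'time': 0.0, 'q': [64.457, 5.012, 10.035, 95.099, 0.001, 89.999], 'qd': [-0.049, 0.016, -0.059, -0.077, 0.058, 0.03], 'joint_efforts': [-0.002, -52.04, 46.48, 0.017, -0.0, 0.0], 'ee_pos': [0.237, 0.496, 0.231], 'tcp_rot': [-179.924, -0.001, 154.458], 'wrist_force': [0.51, -0.247, 0.298], 'torque': [-0.013, -0.002, 0.011], 'opening': 0.085}
top [ 0.24 -0.06  1.48]
water_tank 0.56 [204. 193.] [0.551 0.165 0.   ]
turnbutton_pivot 0.6 [194. 215.] [0.441 0.181 0.13 ]
turnbutton_pivot 0.36 [232. 142.] [0.731 0.034 0.13 ]
valve_axis 0.86 [412. 228.] [ 0.375 -0.645  0.13 ]
valve_axis 0.81 [298. 250.] [ 0.3  -0.21  0.13]
valve_axis 0.56 [282. 184.] [ 0.556 -0.157  0.13 ]
valve_body 0.78 [290. 252.] [ 0.298 -0.191  0.   ]
valve_body 0.69 [282. 190.] [ 0.558 -0.166  0.   ]
valve_body 0.57 [394. 232.] [ 0.374 -0.625  0.   ]
valve_body 0.46 [200. 193.] [0.553 0.185 0.   ]
crank_grip 0.54 [316. 265.] [ 0.244 -0.272  0.158]
crank_grip 0.42 [432. 246.] [ 0.306 -0.702  0.158]
crank_grip 0.37 [269. 183.] [ 0.554 -0.108  0.158]
whetstone 0.62 [344. 193.] [ 0.543 -0.428  0.   ]
mug 0.89 [141. 200.] [0.527 0.434 0.   ]
mug 0.27 [269. 184.] [ 0.588 -0.113  0.   ]
paste_jar 0.57 [234. 142.] [0.78  0.039 0.   ]
paste_jar 0.22 [281. 192.] [ 0.549 -0.161  0.   ]
side [ 0.14 -0.72  0.97]
water_tank 0.59 [225. 165.] [0.532 0.16  0.   ]
turnbutton_pivot 0.52 [195. 147.] [0.43  0.175 0.13 ]
valve_axis 0.97 [204. 228.] [ 0.302 -0.153  0.13 ]
valve_axis 0.9 [278. 196.] [ 0.555 -0.167  0.13 ]
valve_axis 0.63 [329. 358.] [ 0.384 -0.616  0.13 ]
valve_body 0.81 [276. 219.] [ 0.555 -0.163  0.   ]
valve_body 0.76 [212. 264.] [ 0.289 -0.198  0.   ]
valve_body 0.69 [319. 378.] [ 0.372 -0.624 -0.   ]
valve_body 0.38 [294. 160.] [ 0.775  0.035 -0.   ]
crank_grip 0.5 [194. 247.] [ 0.249 -0.211  0.158]
whetstone 0.58 [325. 281.] [ 0.548 -0.43   0.   ]
mug 0.82 [198. 127.] [0.543 0.427 0.   ]
paste_jar 0.79 [295. 159.] [ 0.779  0.036 -0.   ]
```

View pics/top1.png

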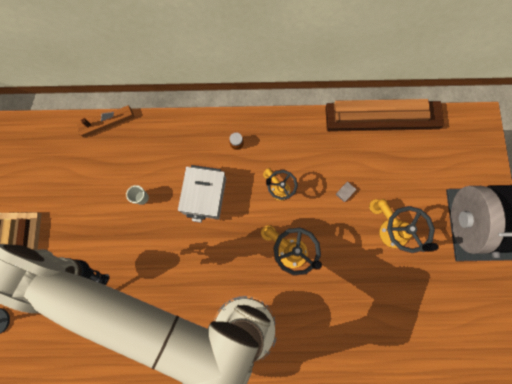

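View pics/side1.png

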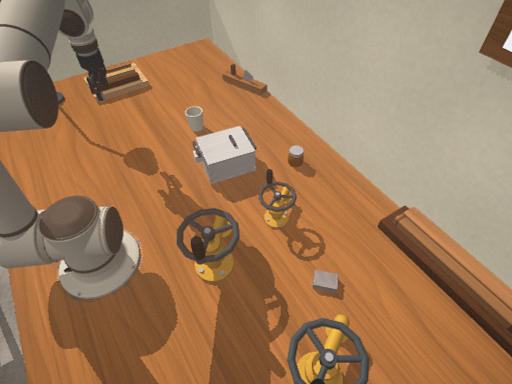

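```bash
for i in 1 2; do :; done
python3 -m pendant '[[[-3.17,-2.01,0,0,0,0,60],[-3.17,-2.01,0,0,0,0,60],[-3.17,-2.01,0,0,0,0,60],[-3.17,-2.01,0,0,0,0,60],[-3.17,-2.01,0,0,0,0,60]]]'
python3 -m pendant '[[[-3.17,-2.01,0,0,0,0,60],[-3.17,-2.01,0,0,0,0,60],[-3.17,-2.01,0,0,0,0,60],[-3.17,-2.01,0,0,0,0,60],[-3.17,-2.01,0,0,0,0,60]]]'
python3 -m pendant '[[[0,0,0,0,0,0.124,60],[0,0,0,0,0,0.124,60],[0,0,0,0,0,0.124,60],[0,0,0,0,0,0.124,60],[0,0,0,0,0,0.124,60]]]'
python3 -m pendant '[[[0,0,0,0,0,0.124,60],[0,0,0,0,0,0.124,60],[0,0,0,0,0,0.124,60],[0,0,0,0,0,0.124,60],[0,0,0,0,0,0.124,60]]]'
python3 - <<'E'
from h import *
print(np.round(bot.get_calibration("wrist")["T_tool_cam"],3))
print(bot.get_obs()["ee_pos"],bot.get_obs()["tcp_rot"],bot.get_obs()["q"])
KT=cal("wrist"); save("w1.png",bot.camera("wrist"))
for t,z in (("turnbutton_pivot",.13),("water_tank",0),("valve_axis",.13),("crank_grip",.158)):
    for d in bot.mark_of("wrist",t)[:3]: print(t,round(d["confidence"],2),np.round(d["uv"]),np.round(at_z(d["uv"],z,KT),4))
E
```

```text
time: 1.32
ee_pos: [0.3366, 0.337, 0.2291]
tcp_rot: [-180.0, -0.1, 155.1]
wrist_force: [1.0, 0.3, 0.1]
opening: 0.0513
time: 1.73
ee_pos: [0.4409, 0.1707, 0.23]
tcp_rot: [179.9, 0.0, 155.2]
wrist_force: [1.2, 0.5, 0.1]
opening: 0.0512
time: 2.15
ee_pos: [0.4451, 0.1619, 0.23]
tcp_rot: [179.9, 0.1, 119.3]
wrist_force: [0.6, 1.9, 0.1]
opening: 0.0517
time: 2.57
ee_pos: [0.4452, 0.1614, 0.2303]
tcp_rot: [179.8, -0.0, 83.5]
wrist_force: [0.0, -0.1, -0.2]
opening: 0.0514
[[-0.001 -0.958 -0.287  0.073]
 [ 1.    -0.001 -0.001 -0.001]
 [ 0.001 -0.287  0.958 -0.142]
 [ 0.     0.     0.     1.   ]]
[0.44524167 0.16139567 0.23034467] [ 1.79828465e+02 -3.25586007e-02  8.34839828e+01] [ 1.99535474e+01 -5.63974469e+00 -5.95437828e-01  9.48762412e+01
 -4.73116712e-02  1.16469544e+02]
turnbutton_pivot 0.58 [244. 180.] [0.433  0.1777 0.13  ]
water_tank 0.82 [330. 161.] [0.5376 0.1602 0.    ]
valve_axis 0.27 [328. 161.] [0.506  0.1861 0.13  ]
```

View pics/w1.png

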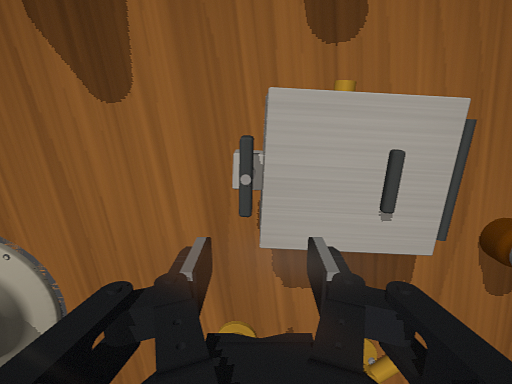

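Run:
```python
from h import *
KT=cal("wrist")
for uv,z in (((247,136),.13),((245.5,217),.13),((245.5,180),.13),((269,88),.106),((261,248),.106),((469,98),.106),((433,254),.106)): print(uv,np.round(at_z(uv,z,KT),4))
print([ (round(d["confidence"],2),d["extent"]) for d in bot.masks_of("wrist","turnbutton_pivot")])
```

```text
(247, 136) [0.4395 0.2149 0.13  ]
(245.5, 217) [0.4299 0.144  0.13  ]
(245.5, 180) [0.4339 0.1779 0.13  ]
(269, 88) [0.4622 0.2518 0.106 ]
(261, 248) [0.4395 0.0998 0.106 ]
(469, 98) [0.6364 0.2253 0.106 ]
(433, 254) [0.6153 0.0743 0.106 ]
[(0.81, [239.1, 134.0, 252.6, 216.0])]
```

```bash
python3 -m pendant '[[[1.59,-1.29,0,0,0,0,40],[0,0,2.5,0,0,0.035,40],[0,0,2.5,0,0,0,40],[0,0,0,0,0,0,40]]]' 30
python3 - <<'E'
from h import *
KT=cal("wrist"); o=bot.get_obs(); print(o["ee_pos"],o["tcp_rot"]); save("w2.png",bot.camera("wrist"))
for d in bot.mark_of("wrist","turnbutton_pivot")[:2]: print(d["confidence"],at_z(d["uv"],.13,KT))
print([ (round(d["confidence"],2),d["extent"]) for d in bot.masks_of("wrist","turnbutton_pivot")])
E
```

```text
time: 3.2
ee_pos: [0.4347, 0.1795, 0.1801]
tcp_rot: [179.7, -0.1, 82.5]
wrist_force: [-0.0, -1.4, -0.0]
opening: 0.0343
[0.43468612 0.17954494 0.1800951 ] [ 1.79670834e+02 -1.27328787e-01  8.25257678e+01]
0.57 [0.43291363 0.17897423 0.13      ]
[(0.58, [251.8, 165.0, 268.9, 259.1])]
```

Position agrees. Go down and pinch.

```bash
python3 -m pendant '[[[0,0,2.3,0,0,0.02,40],[0,0,2.3,0,0,0,40],[0,0,2.0,0,0,0,40],[0,0,0,0,0,0,40]]]' 30
python3 -m pendant '[[[0,0,0,0,0,0,0],[0,0,0,0,0,0,0],[0,0,0,0,0,0,0],[0,0,0,0,0,0,0],[0,0,0,0,0,0,0]]]' 30
```

```text
time: 3.68
ee_pos: [0.4408, 0.181, 0.1249]
tcp_rot: [178.9, -0.6, 81.4]
wrist_force: [-0.3, -1.9, -0.1]
opening: 0.034
time: 4.1
ee_pos: [0.4359, 0.1817, 0.1271]
tcp_rot: [179.6, -0.6, 81.6]
wrist_force: [2.2, 1.4, -14.6]
opening: 0.0104
```

```bash
python3 -m pendant '[[[0,0,0,0,0,0,40],[0,0,0,0,0,0,40],[0,0,0,0,0,0,40],[0,0,0,0,0,0,40]]]' 30
python3 - <<'E'
from h import *
o=bot.get_obs(); print({k:np.round(v,3).tolist() for k,v in o.items()}); save("w3.png",bot.camera("wrist"))
KT=cal("wrist")
for d in bot.mark_of("wrist","turnbutton_pivot")[:2]: print(d["confidence"],at_z(d["uv"],.13,KT))
E
```

```text
time: 4.43
ee_pos: [0.4385, 0.1823, 0.1324]
tcp_rot: [179.2, -0.8, 81.6]
wrist_force: [-0.1, -0.3, 0.2]
opening: 0.0342
{'time': 4.433, 'q': [22.39, -7.238, -12.891, 83.289, 0.308, 120.827], 'qd': [-0.012, -0.572, 1.133, 0.244, -0.144, -0.122], 'joint_efforts': [0.021, -38.942, 47.008, -0.203, 0.018, -0.001], 'ee_pos': [0.438, 0.182, 0.132], 'tcp_rot': [179.249, -0.807, 81.571], 'wrist_force': [-0.092, -0.346, 0.247], 'torque': [-0.023, -0.005, -0.018], 'opening': 0.034}
0.6 [0.43306667 0.17949947 0.13      ]
```

View pics/w3.png

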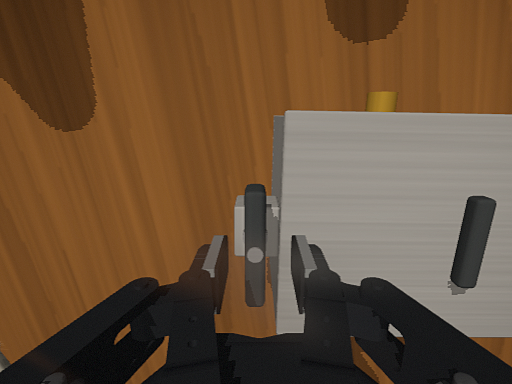

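```bash
python3 -m pendant '[[[-0.35,-0.35,0.9,0,0,0,40],[0,0,0.9,0,0,0,40],[0,0,0,0,0,0,40]]]' 30
```

```text
time: 4.78
ee_pos: [0.4355, 0.1798, 0.1149]
tcp_rot: [179.1, -0.9, 81.6]
wrist_force: [0.4, -0.1, -0.4]
opening: 0.0345
```

```bash
python3 -m pendant '[[[0,0,0,0,0,0,5],[0,0,0,0,0,0,5],[0,0,0,0,0,0,5],[0,0,0,0,0,0,5]]]' 30
```

```text
time: 5.12
ee_pos: [0.4357, 0.1798, 0.115]
tcp_rot: [179.1, -0.9, 81.6]
wrist_force: [0.2, 0.2, -2.3]
opening: 0.0112
```

```bash
python3 -m pendant '[[[0,0,0,0,0,-0.12,5],[0,0,0,0,0,-0.12,5],[0,0,0,0,0,-0.12,5],[0,0,0,0,0,-0.12,5],[0,0,0,0,0,-0.12,5]]]'
python3 -m pendant '[[[0,0,0,0,0,-0.12,5],[0,0,0,0,0,-0.12,5],[0,0,0,0,0,-0.12,5],[0,0,0,0,0,-0.12,5],[0,0,0,0,0,-0.12,5]]]'
python3 -c "
from workcell import bot;o=bot.get_obs();print(o['torque'],o['ee_pos'],o['q'])"
```

```text
time: 5.53
ee_pos: [0.4352, 0.1797, 0.1149]
tcp_rot: [178.9, -0.2, 117.0]
wrist_force: [-0.4, -0.4, -1.0]
opening: 0.0109
time: 5.95
ee_pos: [0.4349, 0.1794, 0.115]
tcp_rot: [179.1, 0.4, 152.8]
wrist_force: [1.5, -0.2, -1.3]
opening: 0.0109
[-0.29024454 -0.03302285 -0.11447013] [0.43486065 0.1793758  0.11495592] [ 22.23218024  -7.63953231 -15.16753442  81.5121587    0.30286221
  49.40264535]
```

Working; on to the stop (about 171.5°).

```bash
python3 -m pendant '[[[0,0,0,0,0,-0.12,5],[0,0,0,0,0,-0.12,5],[0,0,0,0,0,-0.09,5],[0,0,0,0,0,-0.04,5]]]'
python3 -c "
from workcell import bot;o=bot.get_obs();print(o['torque'])"
python3 -m pendant '[[[0,0,0,0,0,-0.06,5],[0,0,0,0,0,-0.06,5]]]'
python3 -c "
from workcell import bot;o=bot.get_obs();print(o['torque'])"
```

```text
time: 6.28
ee_pos: [0.4348, 0.1792, 0.115]
tcp_rot: [179.3, 0.7, 175.2]
wrist_force: [-0.9, 1.0, -0.8]
opening: 0.0112
[ 0.11583526  0.27496984 -1.34659991]
time: 6.45
ee_pos: [0.4355, 0.1791, 0.1153]
tcp_rot: [179.4, 0.8, -177.9]
wrist_force: [-7.6, 3.7, -9.5]
opening: 0.0109
[ 1.20748462  2.11780066 -2.66700179]
```

```bash
python3 -m pendant '[[[0,0,0,0,0,0.08,5],[0,0,0,0,0,0.03,5],[0,0,0,0,0,0,5]]]'
python3 -c "
from workcell import bot;o=bot.get_obs();print(o['torque'])"
```

```text
time: 6.7
ee_pos: [0.435, 0.1792, 0.1149]
tcp_rot: [179.2, 0.5, 175.4]
wrist_force: [1.1, 0.3, -0.7]
opening: 0.0112
[ 0.09088767  0.19449191 -1.18006635]
```

```bash
python3 -m pendant '[[[0,0,0,0,0,0.05,5],[0,0,0,0,0,0,5]]]'
python3 -c "
from workcell import bot;o=bot.get_obs();print(o['torque'])"
python3 -m pendant '[[[0,0,0,0,0,0,45],[0,0,0,0,0,0,45],[0,0,0,0,0,0,45],[0,0,-2,0,0,0,45],[0,0,-4,0,0,0,45]]]'
python3 -m pendant '[[[0,0,-4,0,0,0,45],[0,0,-4,0,0,0,45],[0,0,0,0,0,0,45],[0,0,0,0,0,0,45]]]'
python3 - <<'E'
from h import *
KT=cal("wrist"); o=bot.get_obs(); print(o["ee_pos"],o["tcp_rot"],o["q"]); save("w4.png",bot.camera("wrist"))
E
```

```text
time: 6.87
ee_pos: [0.435, 0.1792, 0.1149]
tcp_rot: [179.2, 0.5, 172.4]
wrist_force: [0.2, 0.5, -0.9]
opening: 0.011
[ 0.04552688  0.23438068 -0.52707791]
time: 7.28
ee_pos: [0.4318, 0.1776, 0.1698]
tcp_rot: [179.5, -0.0, 173.0]
wrist_force: [0.4, 0.3, 0.5]
opening: 0.0384
time: 7.62
ee_pos: [0.4322, 0.1773, 0.2606]
tcp_rot: [179.3, 0.4, 173.4]
wrist_force: [-0.5, -0.0, -0.8]
opening: 0.0385
[0.43222679 0.1773189  0.26061528] [179.26932765   0.41895135 173.38482085] [22.03703834 -6.28427202  2.20563247 97.77190652  0.44032019 28.65230504]
```

View pics/w4.png

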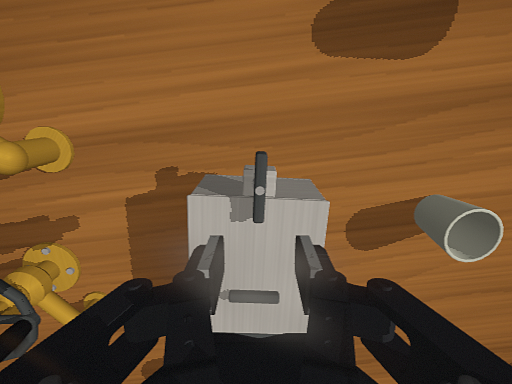

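```bash
python3 -m pendant '[[[-1.66,-3.67,-0.3,0,0,0,55],[-1.66,-3.67,-0.3,0,0,0,55],[-1.66,-3.67,-0.3,0,0,0,55],[-1.66,-3.67,-0.3,0,0,0,55]]]'
python3 -m pendant '[[[-1.66,-3.67,-0.3,0,0,0,55],[-1.66,-3.67,-0.3,0,0,0,55],[-1.66,-3.67,-0.3,0,0,0,55],[-1.66,-3.67,0,0,0,0,55]]]'
python3 -m pendant '[[[0,0,0,0,0,-0.115,55],[0,0,0,0,0,0,55],[0,0,0,0,0,0,55]]]'
python3 - <<'E'
from h import *
KT=cal("wrist"); o=bot.get_obs(); print(o["ee_pos"],o["tcp_rot"],o["q"]); save("w5.png",bot.camera("wrist"))
for t,z in (("valve_axis",.13),("crank_grip",.158),("valve_body",0)):
    for d in bot.mark_of("wrist",t)[:3]: print(t,round(d["confidence"],2),np.round(d["uv"]),np.round(at_z(d["uv"],z,KT),4))
E
```

```text
time: 8.0
ee_pos: [0.4811, 0.0262, 0.2688]
tcp_rot: [179.2, 0.3, 174.4]
wrist_force: [0.7, 0.2, 0.7]
opening: 0.0469
time: 8.33
ee_pos: [0.5325, -0.1329, 0.2728]
tcp_rot: [179.1, 0.1, 174.7]
wrist_force: [1.1, 0.3, 0.8]
opening: 0.0473
time: 8.58
ee_pos: [0.5331, -0.1407, 0.267]
tcp_rot: [179.1, -0.1, -179.1]
wrist_force: [0.3, 0.4, -0.4]
opening: 0.047
[ 0.53305473 -0.14074953  0.26701183] [ 1.79141150e+02 -1.48907620e-01 -1.79084465e+02] [-15.19615928   6.54587346  15.7834825   99.61902149   0.78379163
 -16.11318733]
valve_axis 0.67 [240. 206.] [ 0.552  -0.1579  0.13  ]
valve_axis 0.22 [296. 222.] [ 0.5694 -0.0998  0.13  ]
crank_grip 0.95 [298. 222.] [ 0.5575 -0.1019  0.158 ]
valve_body 0.64 [247. 184.] [ 0.5612 -0.1549  0.    ]
```

View pics/w5.png

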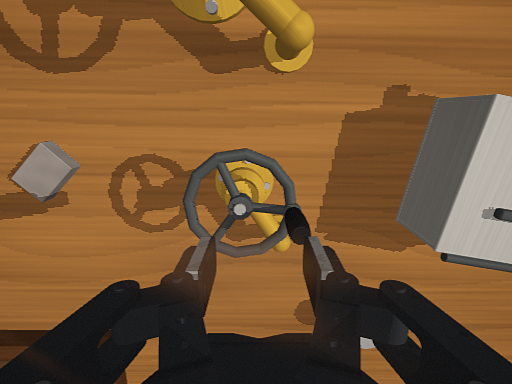

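```bash
python3 -m pendant '[[[-2.5,3.8,0,0,0,-0.015,55],[0,0,1.5,0,0,0,55],[0,0,1.5,0,0,0,55],[0,0,1.5,0,0,0,55],[0,0,0,0,0,0,55]]]'
python3 - <<'E'
from h import *
KT=cal("wrist"); o=bot.get_obs(); print(o["ee_pos"],o["tcp_rot"]); save("w6.png",bot.camera("wrist"))
for t,z in (("valve_axis",.13),("crank_grip",.158)):
    for d in bot.mark_of("wrist",t)[:2]: print(t,round(d["confidence"],2),np.round(d["uv"]),np.round(at_z(d["uv"],z,KT),4))
E
```

```text
time: 9.2
ee_pos: [0.5561, -0.097, 0.2256]
tcp_rot: [179.2, 0.3, -177.9]
wrist_force: [-0.7, 0.6, -0.1]
opening: 0.0472
[ 0.55614806 -0.09699385  0.22558714] [ 179.22783309    0.33169697 -177.93689309]
crank_grip 0.75 [247. 212.] [ 0.5573 -0.1057  0.158 ]
```

View pics/w6.png

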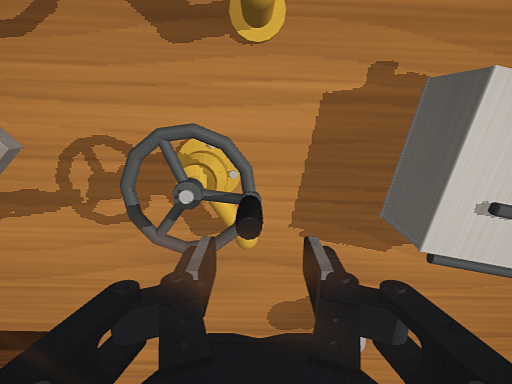

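```bash
python3 -m pendant '[[[-0.1,-0.75,0,0,0,0.036,55],[0,0,2.2,0,0,0,55],[0,0,2.2,0,0,0,55],[0,0,2.0,0,0,0,55],[0,0,1.0,0,0,0,55]]]' 40
python3 -c "
from h import *
KT=cal('wrist');o=bot.get_obs();print(o['wrist_force'])"
python3 -m pendant '[[[0,0,0,0,0,0,55]]]'
```

```text
time: 9.77
ee_pos: [0.5627, -0.1074, 0.162]
tcp_rot: [179.4, 1.3, 179.3]
wrist_force: [-0.5, 0.1, 0.0]
opening: 0.0467
[-0.49757314  0.05033582  0.02345054]
time: 9.85
ee_pos: [0.5622, -0.1078, 0.1608]
tcp_rot: [179.4, 1.2, 179.2]
wrist_force: [0.6, -0.2, 0.4]
opening: 0.0471
```

```bash
python3 -m pendant '[[[0.5,0.2,1.1,0,0.02,0,55],[0,0,1.1,0,0,0,55],[0,0,0,0,0,0,55],[0,0,0,0,0,0,55]]]' 40
```

```text
time: 10.18
ee_pos: [0.5581, -0.1064, 0.1401]
tcp_rot: [179.5, 0.1, 179.0]
wrist_force: [-0.7, -0.6, 0.9]
opening: 0.0467
```

```bash
python3 -m pendant '[[[0,0,0,0,0,0,5],[0,0,0,0,0,0,5],[0,0,0,0,0,0,5],[0,0,0,0,0,0,5],[0,0,0,0,0,0,5]]]' 50
python3 -c "
from h import *
KT=cal('wrist');o=bot.get_obs();print(o['ee_pos'],o['wrist_force'],o['torque']);save('w7.png',bot.camera('wrist'))
for d in bot.mark_of('wrist','valve_axis')[:2]: print(d['confidence'],d['uv'],at_z(d['uv'],.13,KT))"
```

```text
time: 10.6
ee_pos: [0.5587, -0.1034, 0.1414]
tcp_rot: [179.2, 0.2, 179.2]
wrist_force: [-0.3, -1.6, -3.6]
opening: 0.0198
[ 0.5587217  -0.10338206  0.14135169] [-0.30681948 -1.56933026 -3.59036744] [-6.19504735e-01 -3.18034251e-04 -7.73719789e-03]
0.73 [164.8, 237.8] [ 0.5541803  -0.15804772  0.13      ]
```

View pics/w7.png

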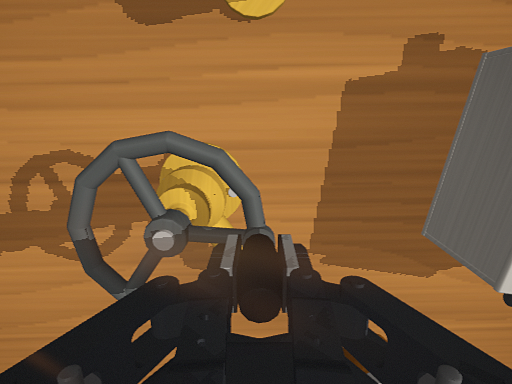

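```bash
cat > c.py <<'E'
import sys
from h import *
C=np.array([.5541,-.158]); o=bot.get_obs(); p=o["ee_pos"]; r=p[:2]-C
th=np.degrees(np.arctan2(r[1],r[0])); print("t %.2f th %.2f r %.1f z %.4f rpy %s F %s M %s"%(o["time"],th,1e3*np.hypot(*r),p[2],np.round(o["tcp_rot"],1),np.round(o["wrist_force"],1),np.round(o["torque"],2)))
st,n=float(sys.argv[1]),int(sys.argv[2]); Rt=R.from_euler("xyz",o["tcp_rot"],degrees=True)
for k in range(n):
    a=np.radians(th+st*(k+1)); q=np.r_[C+.055*np.array([np.cos(a),np.sin(a)]),.1405]
    print(np.round(100*Rt.inv().apply(q-p),2)[:3].tolist(),end=" "); p=q
print()
E
python3 c.py -20 5
```

```text
t 10.70 th 85.17 r 54.8 z 0.1413 rpy [179.1   0.2 179.2] F [ 0.4 -0.4 -4.1] M [-0.34  0.03  0.  ]
[-1.85, -0.44, 0.08] [-1.58, -1.07, -0.01] [-1.12, -1.55, -0.02] [-0.53, -1.84, -0.03] [0.13, -1.91, -0.03]
```

```bash
python3 -m pendant '[[[-1.85,-0.44,0.05,0,0,0,5],[-1.58,-1.07,0,0,0,0,5],[-1.12,-1.55,0,0,0,0,5],[-0.53,-1.84,0,0,0,0,5],[0.13,-1.91,0,0,0,0,5]]]' 50; python3 c.py -20 5
```

```text
time: 11.12
ee_pos: [0.6072, -0.1695, 0.1412]
tcp_rot: [178.9, 0.1, 179.5]
wrist_force: [-10.5, 5.9, 3.5]
opening: 0.0195
t 11.12 th -12.16 r 54.4 z 0.1412 rpy [1.789e+02 1.000e-01 1.795e+02] F [-10.5   5.9   3.5] M [0.74 2.19 0.05]
[0.64, -1.79, 0.04] [1.27, -1.43, -0.03] [1.68, -0.91, -0.02] [1.89, -0.28, -0.01] [1.87, 0.39, 0.01]
```

```bash
python3 -m pendant '[[[0.64,-1.79,0,0,0,0,5],[1.27,-1.43,0,0,0,0,5],[1.68,-0.91,0,0,0,0,5],[1.89,-0.28,0,0,0,0,5],[1.87,0.39,0,0,0,0,5]]]' 50; python3 c.py -8 5
```

```text
time: 11.53
ee_pos: [0.5335, -0.2095, 0.1413]
tcp_rot: [178.4, 0.2, 179.6]
wrist_force: [9.7, 13.7, -5.1]
opening: 0.0199
t 11.53 th -111.79 r 55.5 z 0.1413 rpy [178.4   0.2 179.6] F [ 9.7 13.7 -5.1] M [ 2.27 -1.79  0.06]
[0.68, 0.37, 0.09] [0.64, 0.42, 0.01] [0.58, 0.51, 0.01] [0.5, 0.58, 0.02] [0.41, 0.65, 0.02]
```

```bash
python3 -m pendant '[[[0.68,0.37,0,0,0,0,5],[0.64,0.42,0,0,0,0,5]]]' ; python3 c.py -8 3;python3 -m pendant '[[[0,0,0,0,0,0,5],[0,0,0,0,0,0,5]]]' ; python3 c.py -8 3
```

```text
time: 11.7
ee_pos: [0.5191, -0.2011, 0.1413]
tcp_rot: [178.3, 0.3, 179.5]
wrist_force: [7.8, 5.4, -8.1]
opening: 0.0198
t 11.70 th -129.14 r 55.5 z 0.1413 rpy [178.3   0.3 179.5] F [ 7.8  5.4 -8.1] M [ 0.25 -1.46 -0.06]
[0.53, 0.56, 0.1] [0.49, 0.59, 0.02] [0.4, 0.66, 0.02] 
time: 11.87
ee_pos: [0.5182, -0.2002, 0.1413]
tcp_rot: [178.2, 0.3, 179.6]
wrist_force: [2.8, -0.2, -5.6]
opening: 0.0193
t 11.87 th -130.43 r 55.4 z 0.1413 rpy [178.2   0.3 179.6] F [ 2.8 -0.2 -5.6] M [-0.8  -0.48 -0.03]
[0.53, 0.56, 0.1] [0.47, 0.6, 0.02] [0.38, 0.66, 0.02]
```

```bash
python3 -m pendant '[[[0.53,0.56,0,0.01,0,0,5],[0.47,0.6,0,0.01,0,0,5]]]' ; python3 c.py -6 3;python3 -m pendant '[[[0,0,0,0,0,0,5],[0,0,0,0,0,0,5]]]' ; python3 c.py -6 3
```

```text
time: 12.03
ee_pos: [0.5087, -0.1904, 0.1413]
tcp_rot: [179.6, 0.3, 179.4]
wrist_force: [1.7, -2.0, -4.5]
opening: 0.0198
t 12.03 th -144.45 r 55.8 z 0.1413 rpy [179.6   0.3 179.4] F [ 1.7 -2.  -4.5] M [-0.43 -0.38  0.05]
[0.25, 0.53, 0.08] [0.26, 0.51, 0.0] [0.21, 0.54, 0.0] 
time: 12.2
ee_pos: [0.508, -0.1894, 0.1413]
tcp_rot: [179.6, 0.2, 179.5]
wrist_force: [0.6, -2.8, -5.9]
opening: 0.0192
t 12.20 th -145.76 r 55.8 z 0.1413 rpy [179.6   0.2 179.5] F [ 0.6 -2.8 -5.9] M [-0.58 -0.02  0.  ]
[0.24, 0.53, 0.09] [0.25, 0.52, 0.0] [0.19, 0.54, 0.0]
```

```bash
python3 -m pendant '[[[0.24,0.53,0,0,0,0,5],[0,0,0,0,0,0,5]]]' ; python3 c.py -6 1;python3 -m pendant '[[[0.22,0.53,0,0,0,0,5],[0,0,0,0,0,0,5]]]' ; python3 c.py -6 2
```

```text
time: 12.37
ee_pos: [0.5084, -0.1901, 0.1413]
tcp_rot: [-179.7, 0.5, 179.3]
wrist_force: [-1.1, 3.1, -4.7]
opening: 0.0195
t 12.37 th -144.95 r 55.9 z 0.1413 rpy [-179.7    0.5  179.3] F [-1.1  3.1 -4.7] M [ 0.87  0.16 -0.  ]
[0.24, 0.53, 0.08] 
time: 12.53
ee_pos: [0.5084, -0.1902, 0.1413]
tcp_rot: [-179.1, 0.7, 179.1]
wrist_force: [-0.1, 4.5, -3.9]
opening: 0.0195
t 12.53 th -144.82 r 55.9 z 0.1413 rpy [-179.1    0.7  179.1] F [-0.1  4.5 -3.9] M [1.24 0.14 0.02]
[0.24, 0.54, 0.07] [0.26, 0.51, -0.01]
```

```bash
python3 -m pendant '[[[0.35,0.65,0,-0.01,0,0,5],[0.35,0.65,0,-0.01,0,0,5],[0.5,0.8,0,-0.01,0,0,5]]]' ; python3 c.py -6 1
```

```text
time: 12.78
ee_pos: [0.5078, -0.1889, 0.1415]
tcp_rot: [-178.5, 2.0, 178.4]
wrist_force: [30.0, -56.5, -24.6]
opening: 0.0196
t 12.78 th -146.27 r 55.7 z 0.1415 rpy [-178.5    2.   178.4] F [ 30.  -56.5 -24.6] M [-10.08  -5.25  -0.4 ]
[0.26, 0.53, 0.08]
```

```bash
sed -i 's|p=o\["ee_pos"\];|p=np.array(o["ee_pos"])-.019*(R.from_euler("xyz",o["tcp_rot"],degrees=True).as_matrix()[:,2]);|; s|,.1405\]|,.160]|' c.py
python3 c.py -6 1
python3 -m pendant '[[[0,0,0,-0.026,0.035,-0.028,5],[0,0,0,0,0,0,5]]]' ; python3 c.py -6 1
```

```text
t 12.78 th -147.08 r 55.9 z 0.1605 rpy [-178.5    2.   178.4] F [ 30.  -56.5 -24.6] M [-10.08  -5.25  -0.4 ]
[0.23, 0.54, 0.03] 
time: 12.95
ee_pos: [0.509, -0.1922, 0.1416]
tcp_rot: [-179.8, 0.1, 179.8]
wrist_force: [1.1, 4.2, -3.2]
opening: 0.0191
t 12.95 th -142.95 r 56.6 z 0.1606 rpy [-1.798e+02  1.000e-01  1.798e+02] F [ 1.1  4.2 -3.2] M [ 0.73 -0.53  0.03]
[0.2, 0.57, 0.06]
```

```bash
python3 -m pendant '[[[0.12,0.25,0,0,0,0,5],[0.12,0.25,0,0,0,0,5]]]' ; python3 c.py -6 1
python3 -m pendant '[[[0.12,0.25,0,0,0,0,5]]]' ; python3 c.py -6 1
python3 -m pendant '[[[0.12,0.25,0,0,0,0,5],[0.12,0.25,0,0,0,0,5]]]' ; python3 c.py 20 5
```

```text
time: 13.12
ee_pos: [0.5071, -0.1894, 0.1417]
tcp_rot: [-179.5, 0.2, 179.6]
wrist_force: [6.5, -20.4, -11.2]
opening: 0.0194
t 13.12 th -146.41 r 56.4 z 0.1607 rpy [-179.5    0.2  179.6] F [  6.5 -20.4 -11.2] M [-3.84 -1.51 -0.1 ]
[0.18, 0.57, 0.07] 
time: 13.2
ee_pos: [0.5071, -0.1894, 0.1418]
tcp_rot: [-179.2, 0.3, 179.5]
wrist_force: [11.9, -25.9, -14.2]
opening: 0.0196
t 13.20 th -146.56 r 56.4 z 0.1608 rpy [-179.2    0.3  179.5] F [ 11.9 -25.9 -14.2] M [-4.81 -2.38 -0.09]
[0.18, 0.57, 0.07] 
time: 13.37
ee_pos: [0.5073, -0.1896, 0.1417]
tcp_rot: [-178.4, 0.7, 179.2]
wrist_force: [8.1, -22.1, -11.1]
opening: 0.0197
t 13.37 th -146.51 r 56.4 z 0.1607 rpy [-178.4    0.7  179.2] F [  8.1 -22.1 -11.1] M [-3.59 -1.68 -0.1 ]
[-1.45, -1.29, 0.12] [-1.72, -0.83, 0.04] [-1.9, -0.19, 0.03] [-1.85, 0.47, 0.01] [-1.58, 1.08, -0.01]
```

```bash
python3 -m pendant '[[[-1.45,-1.29,0,-0.014,0,0,5],[-1.72,-0.83,0,-0.014,0,0,5],[-1.9,-0.19,0,0,0,0,5],[-1.85,0.47,0,0,0,0,5],[-1.58,1.08,0,0,0,0,5]]]' 60; python3 c.py 20 5
```

```text
time: 13.78
ee_pos: [0.5869, -0.2015, 0.1416]
tcp_rot: [-179.7, 0.1, 178.8]
wrist_force: [-3.6, -0.8, -2.0]
opening: 0.0193
t 13.78 th -53.00 r 54.4 z 0.1606 rpy [-1.797e+02  1.000e-01  1.788e+02] F [-3.6 -0.8 -2. ] M [-0.12  0.54 -0.03]
[-1.31, 1.37, 0.06] [-0.71, 1.77, -0.01] [-0.06, 1.91, -0.01] [0.6, 1.81, -0.01] [1.18, 1.5, -0.01]
```

```bash
python3 -m pendant '[[[-1.31,1.37,0.05,0,0,0,5],[-0.71,1.77,0,0,0,0,5],[-0.06,1.91,0,0,0,0,5],[0.6,1.81,0,0,0,0,5],[1.18,1.5,0,0,0,0,5]]]'; python3 c.py 20 5
```

```text
time: 14.2
ee_pos: [0.5877, -0.1158, 0.1416]
tcp_rot: [-179.4, -0.6, 178.4]
wrist_force: [-16.3, -24.2, 1.8]
opening: 0.0194
t 14.20 th 51.48 r 54.2 z 0.1606 rpy [-179.4   -0.6  178.4] F [-16.3 -24.2   1.8] M [-4.77  2.73 -0.03]
[1.65, 0.93, 0.06] [1.9, 0.23, 0.02] [1.86, -0.43, 0.02] [1.6, -1.04, 0.03] [1.15, -1.53, 0.03]
```

```bash
sed -i 's/C=np.array(\[.5541,-.158\])/C=np.array([.5533,-.1588])/' c.py; python3 c.py 20 5
```

```text
t 14.20 th 51.35 r 55.3 z 0.1606 rpy [-179.4   -0.6  178.4] F [-16.3 -24.2   1.8] M [-4.77  2.73 -0.03]
[1.72, 0.84, 0.07] [1.9, 0.24, 0.02] [1.86, -0.43, 0.02] [1.6, -1.04, 0.03] [1.15, -1.52, 0.03]
```

```bash
python3 -m pendant '[[[1.72,0.84,0.05,0,0,0.02,5],[1.9,0.24,0,0,0,0.01,5],[1.86,-0.43,0,0,0,0,5],[1.6,-1.04,0,0,0,0,5],[1.15,-1.52,0,0,0,0,5]]]'; python3 c.py 20 5
```

```text
time: 14.62
ee_pos: [0.5043, -0.1313, 0.1418]
tcp_rot: [-178.5, 0.1, 176.6]
wrist_force: [27.4, -13.0, -21.8]
opening: 0.0194
t 14.62 th 150.27 r 56.4 z 0.1608 rpy [-1.785e+02  1.000e-01  1.766e+02] F [ 27.4 -13.  -21.8] M [-1.73 -5.66  0.09]
[0.41, -1.89, 0.13] [-0.12, -1.91, 0.05] [-0.77, -1.75, 0.05] [-1.32, -1.38, 0.04] [-1.71, -0.85, 0.03]
```

```bash
python3 -m pendant '[[[0.41,-1.89,0.1,-0.013,0,-0.02,5],[-0.12,-1.91,0,-0.013,0,-0.02,5],[-0.77,-1.75,0,0,0,-0.02,5],[-1.32,-1.38,0,0,0,0,5],[-1.71,-0.85,0,0,0,0,5]]]'; python3 c.py 20 5
```

```text
time: 15.03
ee_pos: [0.5294, -0.2083, 0.1417]
tcp_rot: [179.8, -0.2, -179.8]
wrist_force: [-5.1, -2.6, -1.7]
opening: 0.0192
t 15.03 th -115.72 r 55.0 z 0.1607 rpy [ 179.8   -0.2 -179.8] F [-5.1 -2.6 -1.7] M [-0.74  0.71  0.02]
[-1.84, -0.52, 0.06] [-1.91, 0.14, -0.01] [-1.74, 0.78, -0.0] [-1.37, 1.33, -0.0] [-0.84, 1.72, 0.0]
```

```bash
python3 -m pendant '[[[-1.84,-0.52,0.05,0,0,0,5],[-1.91,0.14,0,0,0,0,5],[-1.74,0.78,0,0,0,0,5],[-1.37,1.33,0,0,0,0,5],[-0.84,1.72,0,0,0,0,5]]]'; python3 c.py 20 5
```

```text
time: 15.45
ee_pos: [0.6055, -0.1735, 0.1416]
tcp_rot: [179.7, -0.5, 179.8]
wrist_force: [-15.2, 0.5, 0.3]
opening: 0.0191
t 15.45 th -15.80 r 54.4 z 0.1606 rpy [179.7  -0.5 179.8] F [-15.2   0.5   0.3] M [-0.16  2.73 -0.01]
[-0.25, 1.88, 0.07] [0.47, 1.85, 0.01] [1.08, 1.58, 0.02] [1.55, 1.11, 0.02] [1.84, 0.51, 0.02]
```

```bash
python3 -m pendant '[[[-0.25,1.88,0.05,0,0,0,5],[0.47,1.85,0,0,0,0,5],[1.08,1.58,0,0,0,0,5],[1.55,1.11,0,0,0,0,5],[1.84,0.51,0,0,0,0,5]]]'; python3 c.py 18 5
```

```text
time: 15.87
ee_pos: [0.5554, -0.1032, 0.1417]
tcp_rot: [-179.5, -0.9, 179.6]
wrist_force: [0.8, -31.9, -6.5]
opening: 0.0194
t 15.87 th 87.52 r 55.8 z 0.1607 rpy [-179.5   -0.9  179.6] F [  0.8 -31.9  -6.5] M [-6.2  -0.64  0.01]
[1.71, -0.29, 0.1] [1.56, -0.73, 0.03] [1.26, -1.17, 0.03] [0.84, -1.5, 0.03] [0.33, -1.69, 0.02]
```

```bash
python3 -m pendant '[[[1.71,-0.35,0.05,0,-0.01,0,5],[1.56,-0.75,0,0,0,0,5],[1.26,-1.17,0,0,0,0,5],[0.84,-1.5,0,0,0,0,5],[0.33,-1.69,0,0,0,0,5]]]'; python3 c.py 9 3
```

```text
time: 16.28
ee_pos: [0.4976, -0.1541, 0.1417]
tcp_rot: [-179.4, 0.4, 179.8]
wrist_force: [13.9, 2.5, -12.9]
opening: 0.0194
t 16.28 th 175.00 r 56.0 z 0.1607 rpy [-179.4    0.4  179.8] F [ 13.9   2.5 -12.9] M [ 0.57 -2.89 -0.01]
[-0.09, -0.87, 0.08] [-0.13, -0.85, 0.01] [-0.26, -0.82, 0.01]
```

```bash
python3 -m pendant '[[[-0.09,-0.87,0,-0.01,0,0,5],[-0.13,-0.85,0,0,0,0,5],[-0.26,-0.82,0,0,0,0,5],[0,0,0,0,0,0,5],[0,0,0,0,0,0,5]]]'; python3 c.py 5 2
```

```text
time: 16.7
ee_pos: [0.5018, -0.1793, 0.1416]
tcp_rot: [179.9, 0.4, 179.8]
wrist_force: [-1.1, 3.3, -4.2]
opening: 0.0196
t 16.70 th -158.32 r 55.6 z 0.1606 rpy [179.9   0.4 179.8] F [-1.1  3.3 -4.2] M [ 0.17  0.14 -0.04]
[-0.25, -0.41, 0.06] [-0.24, -0.42, 0.0]
```

```bash
python3 -m pendant '[[[-0.25,-0.43,0,0,0,0,5],[-0.26,-0.42,0,0,0,0,5],[0,0,0,0,0,0,5],[0,0,0,0,0,0,5]]]'; python3 c.py 2 1
```

```text
time: 17.03
ee_pos: [0.5061, -0.1877, 0.1417]
tcp_rot: [179.9, 0.2, 179.8]
wrist_force: [-3.6, 1.0, -3.3]
opening: 0.0189
t 17.03 th -148.54 r 55.4 z 0.1607 rpy [179.9   0.2 179.8] F [-3.6  1.  -3.3] M [-0.01  0.5   0.03]
[-0.14, -0.14, 0.07]
```

```bash
python3 -m pendant '[[[-0.15,-0.2,0,0,0,0,5],[0,0,0,0,0,0,5],[0,0,0,0,0,0,5],[0,0,0,0,0,0,5]]]'; python3 c.py 2 1
```

```text
time: 17.37
ee_pos: [0.5075, -0.1899, 0.1417]
tcp_rot: [179.9, 0.2, 179.8]
wrist_force: [-2.5, 0.6, -3.2]
opening: 0.0192
t 17.37 th -145.83 r 55.4 z 0.1607 rpy [179.9   0.2 179.8] F [-2.5  0.6 -3.2] M [-0.25  0.43 -0.  ]
[-0.15, -0.13, 0.07]
```

```bash
python3 -m pendant '[[[0,0,0,0,0,0,5],[0,0,0,0,0,0,5],[0,0,0,0,0,0,5],[0,0,0,0,0,0,5]]]'; python3 c.py 2 1
python3 - <<'E'
from h import *
a=bot.camera("top"); KT=cal("top")
for t,z in (("mug",0),("whetstone",0),("paste_jar",0),("turnbutton_pivot",.13)):
    for d in bot.mark_of("top",t)[:1]: print(t,round(d["confidence"],2),np.round(at_z(d["uv"],z,KT),3))
b=bot.camera("side")
save("fin.png",np.hstack([cv2.resize(a[120:280,110:370],(400,246)),cv2.resize(b[90:310,140:400],(400,338))[:246]]))
E
```

```text
time: 17.7
ee_pos: [0.5075, -0.1899, 0.1416]
tcp_rot: [179.9, 0.2, 179.8]
wrist_force: [-2.6, -0.6, -4.0]
opening: 0.0192
t 17.70 th -145.84 r 55.4 z 0.1606 rpy [179.9   0.2 179.8] F [-2.6 -0.6 -4. ] M [-0.33  0.32  0.02]
[-0.14, -0.13, 0.06] 
mug 0.56 [0.544 0.426 0.   ]
whetstone 0.71 [ 0.55  -0.426  0.   ]
paste_jar 0.54 [0.784 0.039 0.   ]
turnbutton_pivot 0.56 [0.444 0.167 0.13 ]
```

View pics/fin.png

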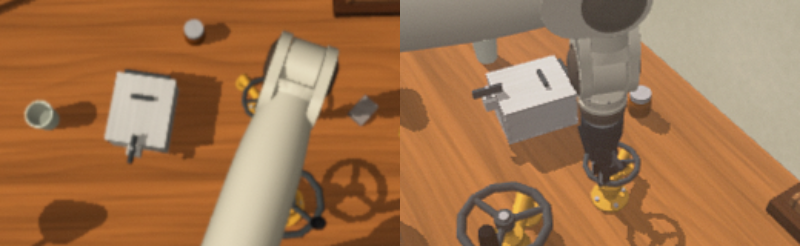

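```bash
python3 -c "
from workcell import bot; print(bot.job_done())"
```

```text
the job is handed in; nothing more can be done
None
```

The job is handed in at about 17.8 s on the robot's clock (limit 72 s). The turnbutton is latched across the lid, and the feed valve was turned to its closed stop and backed off two full turns. The gripper still holds the crank handle.

- **Turnbutton:** I pinched it and turned it 90° anticlockwise until its stop pushed back with over 2 N m. I then let go with a little torque still against the stop. Wrist, top and side pictures show it square across the lid's edge with the lid shut; I did not measure its final angle beyond that.
- **Valve:** I used the smallest of the three look-alikes. Turning clockwise, the stop came up at a handle angle of about −146.3° (−146.7° while pressed with some 25 N). That fits the outlet's direction in the picture. I then went anticlockwise two counted turns.
- **Final setting:** the handle rests at −145.8°, about 0.5° past two turns by my measurement, which is only good to about 1°. The wheel read the same angle after a further 0.33 s, with about 3 N sideways force on the tool.
- **Loose things:** the whetstone and paste jar read within about 7 mm of their first positions. The mug's top-camera reading differs by 19 mm from the first one, but matches the first side-camera reading to 1 mm, so I take that as detector error.
- **Forces:** the highest wrist force I read was about 70 N, briefly, while pressing on the stop to confirm it (limit 120 N).

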